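# Cover a wet leaf print

### The arm

A 6-joint arm with a two-finger parallel gripper is mounted at the origin on the work surface. World frame = base frame: x ahead of the robot, y to its left, z up, the work surface at z = 0. Lengths are in m, angles in rad, forces in N, time in s.
With the tool pointing down it reaches from about 0.275 to 0.75 m from the base axis. Payload 10.2 kg.
Tool frame: the origin (TCP) lies midway between the tips of the shut fingers; the grasp point (between the pads) lies 19 mm behind it (env.hold_point_z is the distance from the TCP to the grasp point, in m); z points along the fingers, y is the line along which they close (so a half turn about z gives the same grasp; the last joint's range is limited). The gripper opens to 85 mm and grips with 20 to 120 N. Pads are 22 mm wide; open, the fingers measure 114 mm over their backs; the gripper's body (76 mm by 85 mm) begins 54 mm behind the grasp point. The pads swing forward as they close: fully open they stand 13 mm farther back than shut.
Start: joints at [1.028, 0.313, 1.498, -0, 1.331, -0.223], TCP at [0.165, 0.498, 0.231] pointing down, gripper open.
Joint ranges: [-2.94, 2.94], [-0.97, 2.17], [0.19, 2.56], [-1.23, 4.37], [0.02, 3.11], [-2.88, 2.88]. Speed limits (rad/s): [2.39, 2.39, 3.01, 3.14, 3.14, 3.14].

### API

Orientations are given as a unit quaternion [x, y, z, w].
In Python, from bench import env, kinematics, monitor, eyes, job gives the robot as it stands. The module is installed in compiled form; this text tells all that it offers. Calls block until the motion is done:
- env.reach(position, orientation): joint-space move of the TCP to a pose.
- env.movel(position, velocity=0.15, frame=None, guard=None): straight line of the TCP; frame=None keeps the orientation; velocity is the mean speed in m/s. With guard (N) it stops when the force on the tool has changed by that much, and returns True; else False.
- env.set_joints(angles): joint-space move.
- env.release() and env.close_gripper(effort=None): open the fingers fully, or close them until they stop; effort is the grip in N (None keeps the last).
- env.hold(seconds).
- kinematics.ik(position, orientation): joint angles nearest the present ones, or None.
- monitor.sense(): the state.
- eyes.grab_frame(name): name is "scene" or "top"; returns a dict with "frame" (420x560x3 uint8, red, green, blue), "mtx" (3x3 intrinsics, pixels), "k1" (the pictures are not rectified: a ray, as slopes to the right and down, at radius r is drawn at 1 + k1 r^2 times it, then the intrinsics apply), "view" (4x4, takes a point from world to camera coordinates). Camera axes: x right, y down, z forward; pixel columns grow to the right and rows downward; lengths in m; the calibration is good to about 2 mm. A picture is of the moment at which its call begins. There is no depth.
A pose or a line that the arm cannot do raises env.MotionError and nothing moves.
- job.hand_in(): hands the job in; it is judged then, once.
The state is a dict: "clock": time; "joints": joint angles; "qvel": joint speeds; "joint_efforts": joint torques, N m; "position": TCP position; "ee_rot": TCP orientation; "contact_force": force on the tool from outside, world axes, zero at the start; "ft_torque": the same for the moment, N m; "finger_gap": opening from 0.0 (shut) to 1.0 (fully open); "gripper_force": force on a finger pad.
Only numpy, scipy, OpenCV 4.12 (cv2) and the standard library are available. Lean on these libraries where they do the work, as an engineer would, in place of code of your own. Each camera call takes 0.05 s, during which the arm holds its last target. There are 200 camera calls.

### The job

Cover the wet leaf print on its plywood base without anything ever touching the print: lay the long aluminium bar square across the base, midway between the print and the base's hole, and the short bar likewise on the opposite side of the print, both centred on the base's width. Then lay the dark wooden cover board along the base, bridging both bars with its hole over the base's hole, and push the wooden-knobbed pin down through both holes until the knob rests on the board. Last of all, stand the iron weight on the middle of the cover board, let go of everything and leave it at rest.

Things in the scene. Friction and masses are not known exactly. Their poses are not given: they have to be found in the camera images.
- base: Pale plywood plate fixed to the table, 230 long (its x), 110 wide (y), 16 thick. Origin: centre of its underside, on the table; z up. Round through hole, 14 across, on the centre line at x = +92 mm (that end points roughly away from the robot). The print lies in its middle. Bars belong with their centres at about x = +62 mm (long) and -62 mm (short), y = 0, long sides along y.
- print: The wet leaf print: a cream paper card with dark leaves, 80 (x) by 46 (y) by 2 thick, glued on the middle of the base, axes as the base's. Origin: centre of its underside, on the base's top face. Its edges are at base x = -40 and +40. Any touch on it, by the gripper or by a part, fails the job.
- long_bar: Loose plain aluminium bar, 90 long (its y) by 20 wide (x) by 24 high (z), about 115 g. Origin: centre of its underside, 24 below its top. Lies flat on the table at the start.
- short_bar: Loose plain aluminium bar, 50 long (its y) by 20 wide (x) by 24 high (z), about 65 g, otherwise like the long bar. Origin: centre of its underside.
- board: Loose dark brown wooden cover board, 210 long (its x), 60 wide (y), 12 thick, 120 g, flat on the table. Origin: centre of its underside, z up. Round through hole, 18 across, on the centre line at x = +92 mm (that end points roughly away from the robot). On the bars its underside is 40 mm above the table; centred over the base, x along the base's x, its hole lines up.
- pin: Pin, upright: steel shank 10 thick, 46 long, foot tapering to 6 over the last 6; above it a pale wooden round knob, 26 across, 28 high (z 46 to 74). Origin: centre of the foot's tip; z up. 60 g. It starts in a hole in a fixed dark wooden block, 50 x 50 x 48 high, knob resting on the block's top: lift it straight up over 50 mm. Home in the cover its tip is 6 mm above the table, knob on the board.
- weight: Loose dark iron weight, round: a disc 50 in diameter and 26 high, with a neck 22 in diameter from 30 to 50 high and a rim 26 in diameter on top, 60 high in all; about 0.45 kg. Origin: centre of its underside; z up. Grip it from above by the neck and rim.
Things that resemble listed ones, but are neither listed nor needed, are in the scene too. What is shaped like the long_bar but blue or purple is not meant.

How it is judged:
By the outcome, as a careful person would: the job done as asked, in the order asked, and still so for the second after the job is handed in, with the robot touching nothing.
It also fails if it takes over 136 s, if anything falls off the work surface, if the arm or the gripper's body presses on something with over 40 N, if the wrist force passes 120 N, or if a joint passes its speed limit or range.

## Working session

There is one attempt and no reset: what is moved stays moved. The work goes in short steps, each a Python script; the robot and the scene stay as the last script left them, time stands still between calls to the robot, and variables do not carry over. Pictures are saved under pics/ and viewed, at most 14 in all, crops included, and the job is handed in when it is done.

```bash
mkdir -p pics
python3 - <<'E'
from bench import env, kinematics, monitor, eyes, job
import cv2
for n in ("scene","top"):
    f=eyes.grab_frame(n); cv2.imwrite(f"pics/{n}0.png",cv2.resize(f["frame"][:,:,::-1],(800,600),interpolation=cv2.INTER_CUBIC))
    print(n,f["mtx"].tolist(),f["k1"],f["view"].round(4).tolist())
s=monitor.sense();print(s["ee_rot"],s["clock"],env.hold_point_z)
E
```

```text
scene [[518.9951138607062, 0.0, 285.7471021907899], [0.0, 518.9951138607062, 218.8886339139023], [0.0, 0.0, 1.0]] 0.03321305882617279 [[0.4998, 0.866, 0.0153, -0.2948], [0.4758, -0.2597, -0.8404, -0.2089], [-0.7238, 0.4273, -0.5418, 1.6909], [0.0, 0.0, 0.0, 1.0]]
top [[392.1504850047671, 0.0, 281.0111489193021], [0.0, 392.1504850047671, 207.73204739403351], [0.0, 0.0, 1.0]] 0.023425900076406724 [[0.0242, -0.9995, 0.0193, -0.0099], [-0.9955, -0.0258, -0.0912, 0.5338], [0.0917, -0.017, -0.9956, 0.8415], [0.0, 0.0, 0.0, 1.0]]
[ 1.59215720e-01  9.87243654e-01 -5.33155228e-04 -1.95614512e-04] 0.1 0.0187
```

View pics/top0.png

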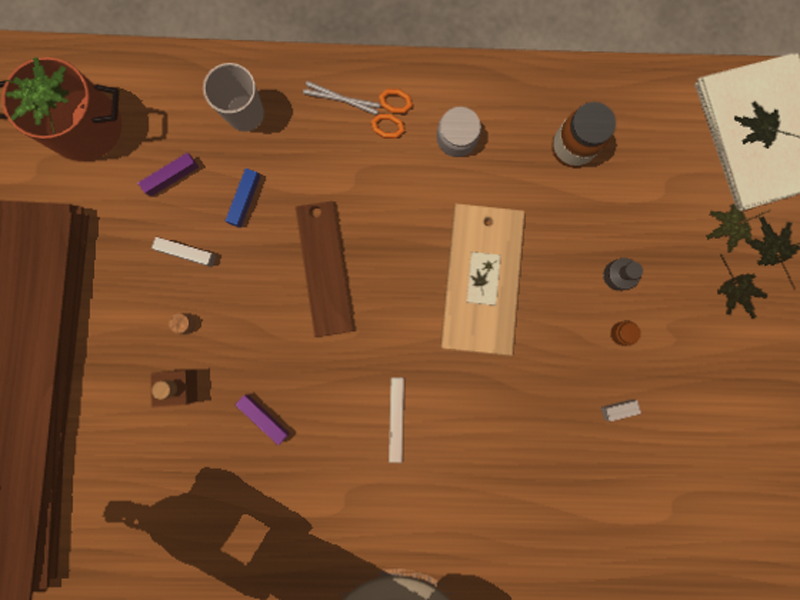

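View pics/scene0.png

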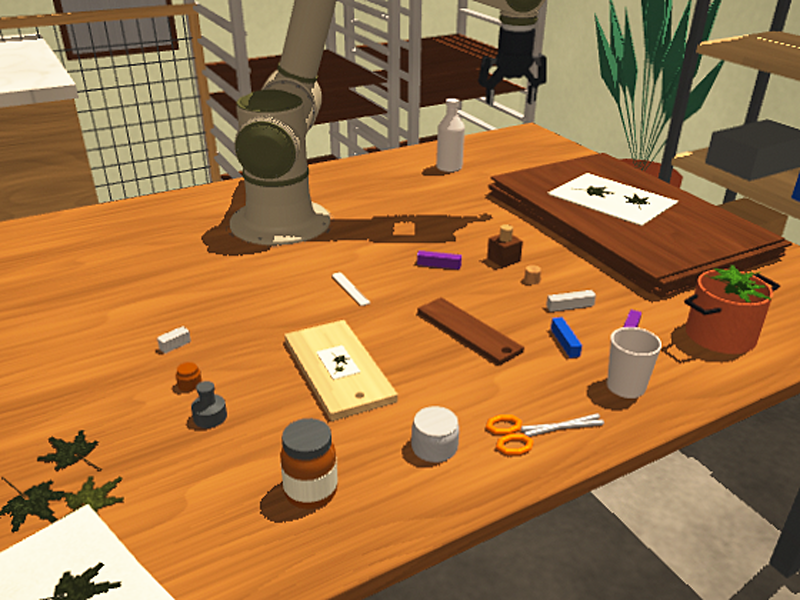

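The long bar candidates in the top view are the thick aluminium bar at (183,250) and the thin flat strip at (397,420). The strip shows no height in the scene view at (350,288), and the blue and purple bars are ruled out, so (183,250) is the long bar. The short bar is at (621,410). The pin is in the block at (165,390), and the one at (181,323) is a loose stub. The weight is at (623,273), with a visible neck. The base is at (483,280) and the board at (326,268). I'll confirm these in enlarged crops.

```bash
cat > h.py <<'E'
from bench import env, kinematics, monitor, eyes, job
import numpy as np, cv2
from scipy.spatial.transform import Rotation as R
def px2w(f,uv,z):
    K=f["mtx"];x,y=(uv[0]-K[0,2])/K[0,0],(uv[1]-K[1,2])/K[1,1]
    a,b=x,y
    for _ in range(20):
        s=1+f["k1"]*(a*a+b*b);a,b=x/s,y/s
    V=np.array(f["view"]);d=V[:3,:3].T@[a,b,1];c=-V[:3,:3].T@V[:3,3]
    return (c+d*(z-c[2])/d[2])[:2]
def w2px(f,p):
    V=np.array(f["view"]);q=V[:3,:3]@p+V[:3,3];a,b=q[0]/q[2],q[1]/q[2]
    s=1+f["k1"]*(a*a+b*b);K=f["mtx"];return np.array([K[0,0]*a*s+K[0,2],K[1,1]*b*s+K[1,2]])
def crop(im,u,v,w,h,k):
    c=cv2.resize(im[v:v+h,u:u+w,::-1],None,fx=k,fy=k,interpolation=cv2.INTER_CUBIC)
    for i in range(0,w,10):
        cv2.line(c,(i*k,0),(i*k,6 if (u+i)%50 else 14),(0,255,0),1)
        if (u+i)%20==0: cv2.putText(c,str(u+i),(i*k+1,22),0,.35,(0,255,255),1)
    for j in range(0,h,10):
        cv2.line(c,(0,j*k),(6,j*k),(0,255,0),1)
        if (v+j)%20==0: cv2.putText(c,str(v+j),(8,j*k+4),0,.35,(0,255,255),1)
    return c
E
python3 - <<'E'
from h import *
t=eyes.grab_frame("top")["frame"]
cv2.imwrite("pics/c1.png",crop(t,200,130,180,130,4)[:600,:800])
m=np.vstack([np.hstack([crop(t,100,155,66,50,6),crop(t,100,245,66,50,6)]),np.hstack([crop(t,410,260,66,50,6),crop(t,410,170,66,50,6)])])
cv2.imwrite("pics/c2.png",m);print(m.shape)
E
```

```text
(600, 792, 3)
```

View pics/c1.png

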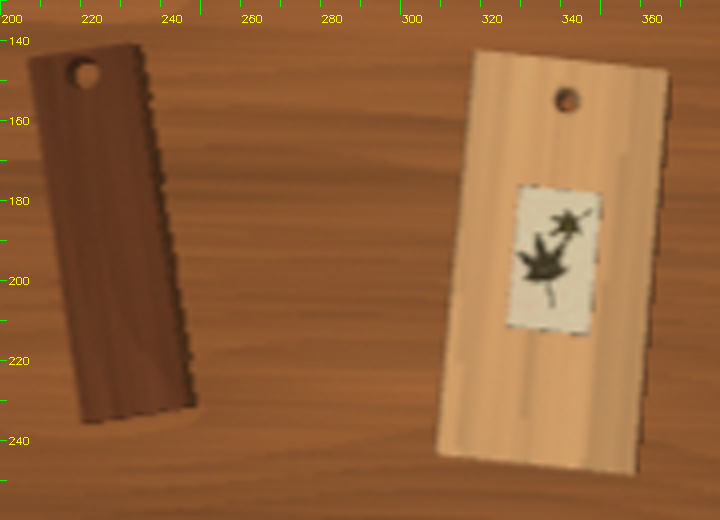

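View pics/c2.png

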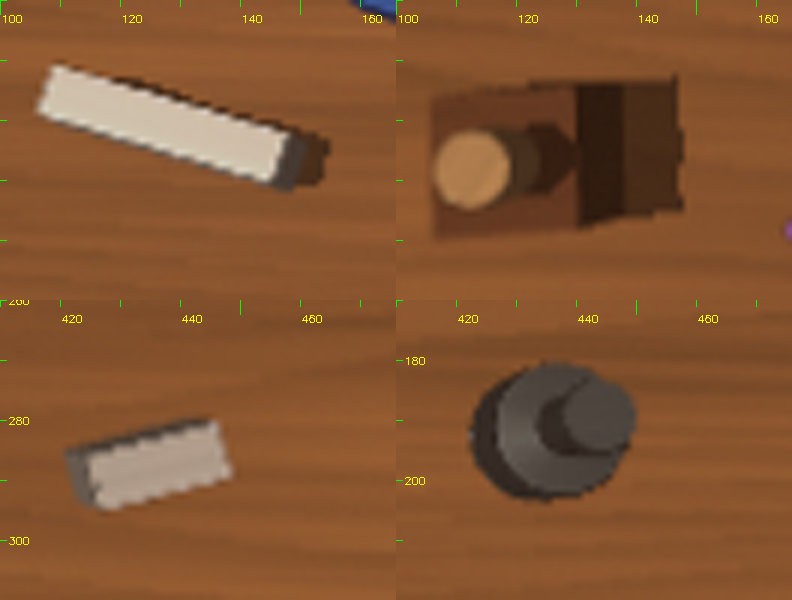

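The crops confirm the choices: long bar (solid, with visible height) centred near top px (127,176), short bar near (437,288), pin in its block at (113,273), and weight rim at (444,189). The base hole is at (341,155) and the board hole at (221,148). Next I compute the poses.

```bash
cat > fit.py <<'E'
from h import *
def fit(f,pts,L,W,z,org,k):
    # pts order: image corners (+x,+y),(+x,-y),(-x,-y),(-x,+y); returns centre, yaw, residual(mm)
    w=np.array([px2w(f,(np.array(p)+.5)/k-.5+org,z) for p in pts])
    m=np.array([[L,W],[L,-W],[-L,-W],[-L,W]])/2
    c=w.mean(0);q=w-c
    a=np.arctan2((m[:,0]*q[:,1]-m[:,1]*q[:,0]).sum(),(m*q).sum())
    r=R.from_euler('z',a).as_matrix()[:2,:2]
    return c,a,np.abs(q-m@r.T).max()*1e3
def pt(f,p,z,org,k): return px2w(f,(np.array(p)+.5)/k-.5+org,z)
E
python3 - <<'E'
from fit import *
f=eyes.grab_frame("top")
P=lambda n,r:print(n,r[0].round(4),round(np.degrees(r[1]),2),round(r[2],1))
b=fit(f,[(475,50),(668,70),(636,473),(438,453)],.23,.11,.016,(200,130),4);P("base",b)
d=fit(f,[(30,59),(136,43),(196,406),(82,423)],.21,.06,.012,(200,130),4);P("board",d)
P("print",fit(f,[(519,184),(601,193),(588,334),(507,324)],.08,.046,.018,(200,130),4))
P("long",fit(f,[(52,66),(291,134),(272,184),(39,114)],.02,.09,.024,(100,155),6))
P("short",fit(f,[(90,157),(214,122),(232,174),(103,208)],.02,.05,.024,(410,260),6))
P("block",fit(f,[(36,98),(182,88),(182,228),(37,240)],.05,.05,.048,(100,245),6))
print("pin",pt(f,(76,168),.076,(100,245),6),"weight",pt(f,(204,115),.06,(410,170),6))
h=lambda r:r[0]+.092*np.array([np.cos(r[1]),np.sin(r[1])])
print("holes",pt(f,(567,100),.016,(200,130),4),h(b),pt(f,(83,72),.012,(200,130),4),h(d))
E
```

```text
base [ 0.568  -0.1242] -4.25 0.9
board [0.5778 0.1248] 10.68 2.0
print [ 0.5681 -0.1235] -4.6 0.6
long [0.5968 0.3445] -14.88 0.9
short [ 0.3693 -0.3384] 16.32 1.5
block [0.3885 0.3418] 4.71 1.1
pin [0.38888203 0.34191206] weight [ 0.58035931 -0.34200872]
holes [ 0.6588882  -0.13028282] [ 0.65976174 -0.13098162] [0.66805974 0.14379707] [0.66823083 0.14187748]
```

```bash
cat > mv.py <<'E'
from fit import *
B=np.array([.568,-.124]);A=np.radians(-4.4)
def b2w(x,y=0): return B+R.from_euler('z',A).as_matrix()[:2,:2]@[x,y]
def q(psi): return (R.from_euler('z',psi)*R.from_euler('x',np.pi)).as_quat()
def best(xy,psi):   # half turn giving the smallest last-joint angle
    c=[(abs(j[5]),p) for p in (psi,psi+np.pi,psi-np.pi) for j in [kinematics.ik([*xy,.15],q(p))] if j is not None]
    return min(c)[1]
def over(xy,psi,z): env.reach([*xy,z],q(psi))
def down(xy,z,v=.1,guard=None): return env.movel([*xy,z],velocity=v,guard=guard)
def st(t=""):
    s=monitor.sense();print(t,"t%.1f"%s["clock"],s["position"].round(4),"F",np.round(s["contact_force"],1),"gap %.3f"%s["finger_gap"],"grip %.1f"%s["gripper_force"])
def bar(xy,yaw,target):
    p=best(xy,yaw+np.pi/2); d=p-(yaw+np.pi/2)
    over(xy,p,.12); down(xy,.009,.12); env.close_gripper(50); st("gripped")
    down(xy,.13,.2); st("lifted"); over(target,A+np.pi/2+d,.13)
    down(target,.04,.12); g=down(target,.0235,.03,guard=6); st(f"down {g}")
    env.release(); down(target,.15,.2)
E
python3 - <<'E'
from mv import *
env.release()
bar(np.array([.5968,.3445]),np.radians(-14.9),b2w(.062)); st("end")
E
```

```text
gripped t3.8 [0.597  0.3446 0.0093] F [-0.5  0.4  3.2] gap 0.215 grip 50.5
lifted t4.6 [0.5961 0.3442 0.1283] F [-0.  -0.2 -0.8] gap 0.223 grip 50.0
down True t7.7 [ 0.6297 -0.1287  0.0253] F [-1.3  0.8  4.7] gap 0.215 grip 50.9
end t9.2 [ 0.6293 -0.1285  0.1487] F [-0.4 -0.2 -1. ] gap 0.996 grip 0.0
```

Run:
```python
from mv import *
bar(np.array([.3693,-.3384]),np.radians(16.3),b2w(-.062)); st("end")
over((.40,.30),np.radians(0),.25)
f=eyes.grab_frame("top")
cv2.imwrite("pics/d1.png",crop(f["frame"],295,130,100,130,6)[:600*2,:600][:780] if 0 else crop(f["frame"],300,135,80,120,5))
```

```text
gripped t12.1 [ 0.3694 -0.3386  0.0093] F [-0.5  0.5  4.2] gap 0.220 grip 49.3
lifted t12.9 [ 0.3689 -0.3378  0.1288] F [-0.5 -0.4 -0.5] gap 0.219 grip 48.8
down True t15.3 [ 0.5061 -0.1192  0.0253] F [-0.8  0.5  6.7] gap 0.219 grip 49.7
end t16.7 [ 0.5057 -0.119   0.149 ] F [-1.2 -0.  -0.8] gap 0.997 grip 0.0
```

View pics/d1.png

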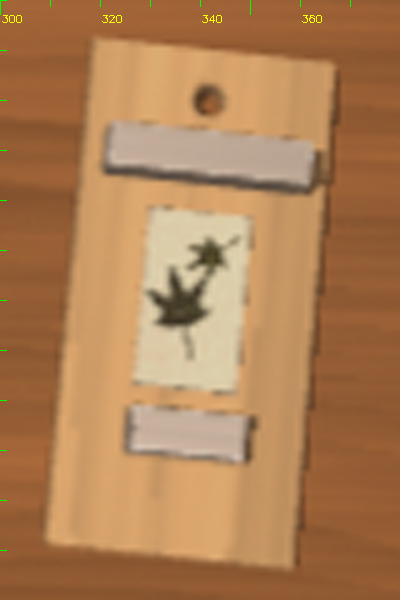

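Both bars lie on the base clear of the print. The long bar is between the print and the hole (crop rows 123–190) and the short bar is at rows 405–460. Now I measure them relative to the base.

Run:
```python
from mv import *
f=eyes.grab_frame("top");o=(300,135)
b=fit(f,[(94,38),(337,64),(296,568),(47,543)],.23,.11,.016,o,5);print(b[0],np.degrees(b[1]),b[2])
Rm=R.from_euler('z',b[1]).as_matrix()[:2,:2]
for n,p,w,c in (("long",[(112,122),(317,142),(313,184),(106,168)],.09,b2w(.062)),("short",[(130,405),(250,418),(247,459),(127,450)],.05,b2w(-.062))):
    r=fit(f,p,.02,w,.04,o,5);print(n,"seen",r[0],"cmd",c,"yaw",np.degrees(r[1]),r[2],"in base",Rm.T@(r[0]-b[0]))
print("hole",pt(f,(208,100),.016,o,5),"print",fit(f,[(150,206),(252,216),(238,392),(134,382)],.08,.046,.018,o,5)[:2])
s=eyes.grab_frame("scene")
cv2.imwrite("pics/s1.png",crop(s["frame"],190,210,100,90,6))
```

```text
[ 0.56746197 -0.12441963] -4.343141448446724 0.834679957481238
long seen [ 0.62926255 -0.12783136] cmd [ 0.62981727 -0.12875658] yaw -3.601259460902302 0.9606527843995655 in base [0.06188148 0.0012782 ]
short seen [ 0.50637642 -0.1188824 ] cmd [ 0.50618273 -0.11924342] yaw -3.7265788233062374 1.2560174714403607 in base [-0.06132946  0.00089535]
hole [ 0.65893471 -0.12988552] print (array([ 0.567952  , -0.12402622]), np.float64(-0.07280352266978736))
```

View pics/s1.png

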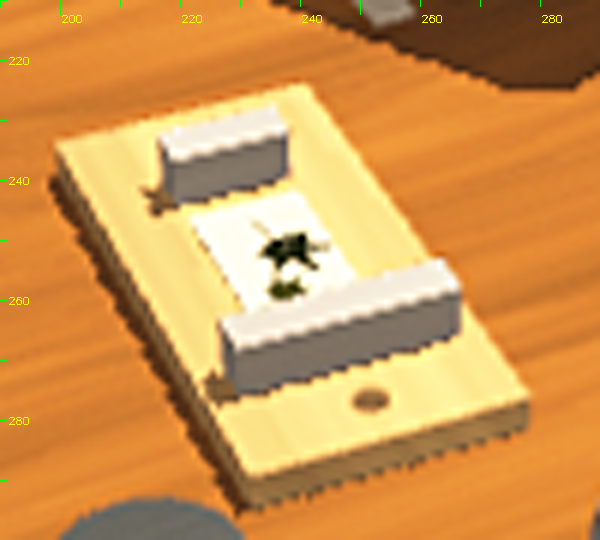

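```bash
sed -i 's/B=np.array(.*$/B=np.array([.5677,-.1242]);A=np.radians(-4.35)/' mv.py
python3 - <<'E'
from mv import *
s=eyes.grab_frame("scene");print("hole scene",pt(s,(371,400),.016,(190,210),6),b2w(.092))
xy=np.array([.5778,.1253]);yaw=np.radians(11)
p=best(xy,yaw);d=p-yaw
over(xy,p,.10);print(down(xy,-.003,.08,guard=10));st("open");env.close_gripper(60);st("grip")
down(xy,.03,.05);st("up");down(xy,.15,.15)
over(b2w(0),A+d,.15);st("over")
f=eyes.grab_frame("top");c=crop(f["frame"],190,100,190,145,4);s=eyes.grab_frame("scene")
cv2.imwrite("pics/s2.png",crop(s["frame"],160,130,160,130,4))
E
```

```text
hole scene [ 0.66274002 -0.12991137] [ 0.65943498 -0.1311781 ]
False
open t21.5 [ 0.5781  0.1253 -0.0025] F [-0.2  0.3 -0.7] gap 0.997 grip 0.0
grip t21.9 [ 0.5782  0.1254 -0.0022] F [-0.2  0.4  5.9] gap 0.680 grip 65.0
up t22.7 [0.5776 0.1253 0.0298] F [-0.5 -0.6 -0.9] gap 0.681 grip 64.2
over t24.6 [ 0.5678 -0.123   0.1498] F [-0.3 -0.4 -1.7] gap 0.684 grip 64.2
```

View pics/s2.png

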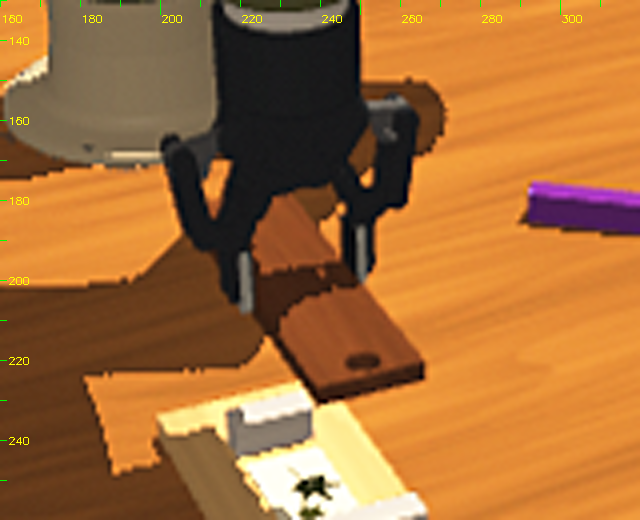

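The board is held level above the base, its hole end (crop 365,360) pointing away from the robot. Lowering it now.

Run:
```python
from mv import *
t=b2w(0)
down(t,.055,.1);env.hold(.3);st("pre");print(down(t,.035,.02,guard=5));st("down")
env.release();down(t,.16,.2);over((.389,.342),0.3,.25);st()
f=eyes.grab_frame("top")
cv2.imwrite("pics/d2.png",crop(f["frame"],300,135,80,120,5))
```

```text
pre t26.1 [ 0.5678 -0.1242  0.0553] F [ 0.4 -0.6 -1.3] gap 0.685 grip 64.2
True
down t26.9 [ 0.5676 -0.1242  0.0378] F [-0.1  0.1  4.1] gap 0.683 grip 64.8
 t29.9 [0.3895 0.3414 0.2497] F [ 0.2 -0.1 -0.9] gap 1.000 grip 0.0
```

View pics/d2.png

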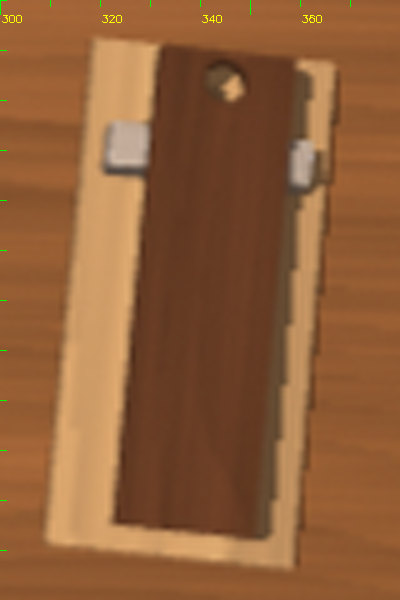

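Run:
```python
from mv import *
f=eyes.grab_frame("top");o=(300,135)
r=fit(f,[(161,45),(297,59),(267,538),(114,522)],.21,.06,.052,o,5);print(r,r[0]+.092*np.array([np.cos(A),np.sin(A)]))
print("board hole",pt(f,(225,81),.052,o,5),b2w(.092))
# lift the pin
xy=np.array([.3888,.3418]);p=best(xy,np.radians(4.7))
over(xy,p,.16);down(xy,.054,.1,guard=8);st("at pin");env.close_gripper(50);st("grip")
down(xy,.07,.05);st("up");down(xy,.17,.1);st("lifted")
h=b2w(.092);over(h,A+(p-np.radians(4.7)),.17);env.hold(.3);st("over")
s=eyes.grab_frame("scene");u,v=w2px(s,[*h,.10]);
cv2.imwrite("pics/s3.png",crop(s["frame"],int(u)-65,int(v)-70,130,120,5))
```

```text
(array([ 0.56815114, -0.12545064]), np.float64(-0.07011273891683159), np.float64(2.828954516680488)) [ 0.65988612 -0.13242874]
board hole [ 0.65907101 -0.1310642 ] [ 0.65943498 -0.1311781 ]
at pin t33.7 [0.3891 0.342  0.0546] F [-0.6 -0.4  0.6] gap 1.003 grip 0.0
grip t34.3 [0.3889 0.3419 0.0543] F [-1.4 -1.7  5.2] gap 0.279 grip 49.1
up t34.8 [0.3888 0.3418 0.0702] F [-0.9  0.4 -0.7] gap 0.283 grip 49.1
lifted t35.9 [0.3885 0.3416 0.1693] F [-0.1 -0.3 -0.9] gap 0.285 grip 49.1
over t38.2 [ 0.6595 -0.1308  0.1701] F [-0.7  0.1 -1.3] gap 0.280 grip 49.1
```

View pics/s3.png

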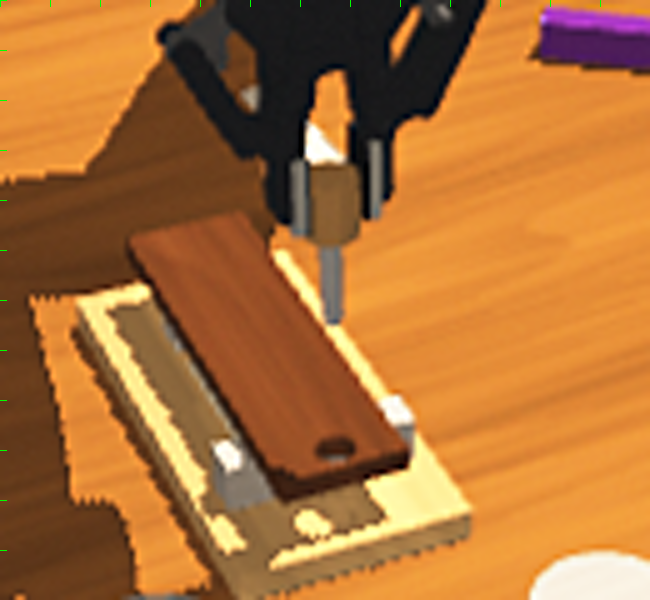

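The pin is held upright above the board hole (crop 335,448), with its tip at (333,322). Inserting it with a guard.

Run:
```python
from mv import *
h=np.array([.6592,-.1307])
down(h,.112,.1);env.hold(.3)
offs=[(0,0)]+[(r*np.cos(a),r*np.sin(a)) for r in (.0013,.0025) for a in np.arange(8)*np.pi/4]
for o in offs:
    t=h+o
    env.movel([*t,monitor.sense()["position"][2]+.001],velocity=.02) if o!=(0,0) else None
    g=down(t,.0565,.025,guard=5);z=monitor.sense()["position"][2];st(f"{np.round(o,4)} {g}")
    if z<.061: break
s=eyes.grab_frame("scene");cv2.imwrite("pics/s4.png",crop(s["frame"],190,180,130,120,5))
```

```text
[0 0] True t41.2 [ 0.6595 -0.1307  0.0582] F [-0.3 -0.3  5.3] gap 0.282 grip 49.7
```

View pics/s4.png

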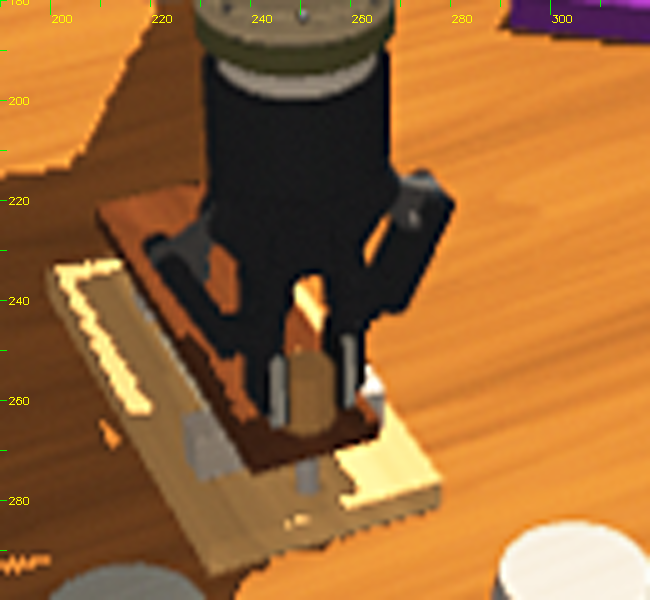

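The pin is home: TCP z is 0.0582 against 0.0583 expected, and the knob is on the board at crop (310,430). Weight next.

Run:
```python
from mv import *
h=monitor.sense()["position"][:2]
env.release();down(h,.18,.15)
xy=np.array([.5804,-.342]);p=best(xy,0)
over(xy,p,.16);down(xy,.032,.08,guard=8);st("at");env.close_gripper(90);st("grip")
down(xy,.06,.05);st("up");down(xy,.20,.15);st("lifted")
t=b2w(0);over(t,p,.20);env.hold(.2);down(t,.10,.1);env.hold(.2);st("pre");print(down(t,.081,.02,guard=6));st("down")
s=eyes.grab_frame("scene");cv2.imwrite("pics/s5.png",crop(s["frame"],180,160,130,120,5))
```

```text
at t47.0 [ 0.5806 -0.3422  0.0325] F [ 0.1  0.9 -0.4] gap 0.996 grip 0.0
grip t47.6 [ 0.5805 -0.3423  0.0323] F [-0.4 -1.7  2.3] gap 0.265 grip 87.9
up t48.3 [ 0.5803 -0.3419  0.0597] F [ 0.1 -0.8 -5. ] gap 0.267 grip 88.2
lifted t49.4 [ 0.5801 -0.3417  0.1987] F [ 0.5  0.2 -5.2] gap 0.264 grip 88.3
pre t51.8 [ 0.5679 -0.1243  0.1005] F [-0.3 -0.6 -5.1] gap 0.261 grip 88.4
True
down t52.5 [ 0.5677 -0.1245  0.0842] F [-0.4 -1.2  5.2] gap 0.260 grip 89.3
```

View pics/s5.png

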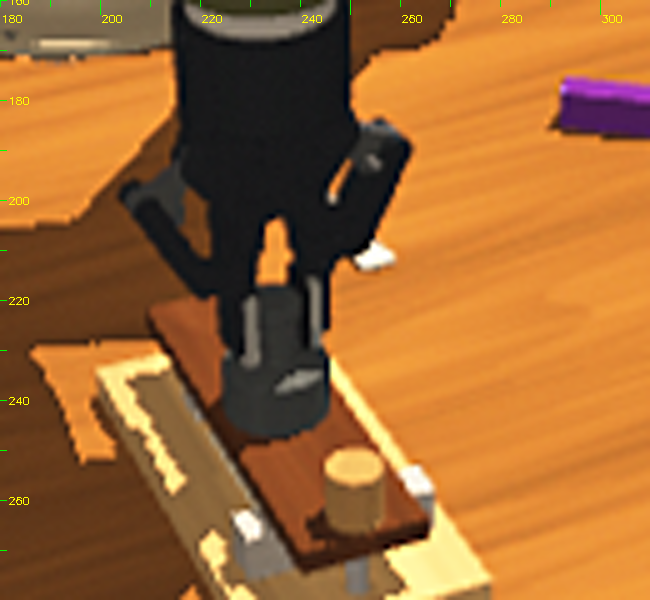

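The weight stands upright on the middle of the board at crop (275,400), and the pin is home. Releasing and checking.

Run:
```python
from mv import *
t=monitor.sense()["position"][:2]
env.release();down(t,.2,.12);over((.389,.2),0.3,.25);env.hold(.5);st()
f=eyes.grab_frame("top");s=eyes.grab_frame("scene")
a=crop(f["frame"],300,135,80,120,5);b=crop(s["frame"],190,190,80,120,5)
cv2.imwrite("pics/e.png",np.hstack([a,b]))
```

```text
t56.2 [0.3891 0.1999 0.25  ] F [ 0.5  0.  -0.7] gap 1.000 grip 0.0
```

View pics/e.png

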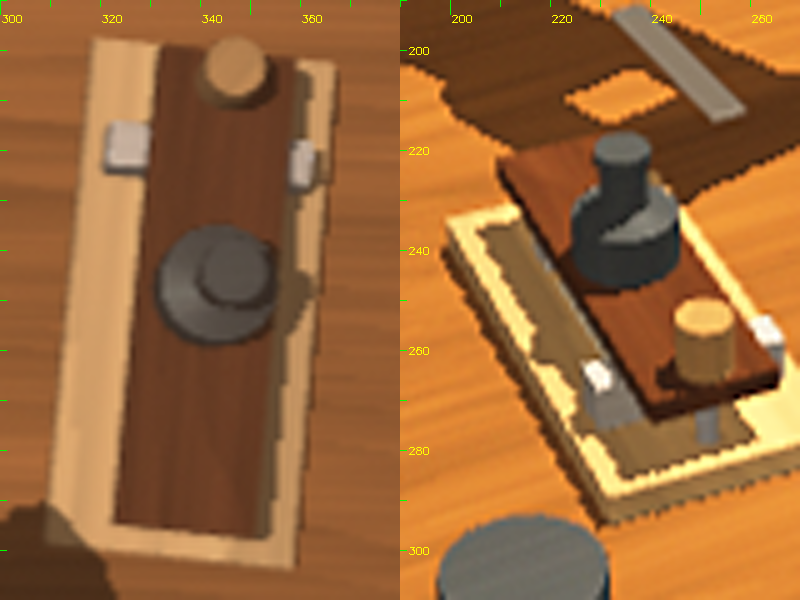

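The board is level on both bars, the pin is home (knob at 235,72), the weight is upright on the middle (215,285), and the robot is clear.

```bash
python3 -c "
from bench import job
print(job.hand_in())"
```

```text
the job is handed in; nothing more can be done
None
```

The cover is assembled as asked and handed in at about 56 s: both bars, the board, the pin and the weight are in place, nothing was seen or felt touching the print, and the robot is clear; the hand-in call gave no verdict.

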